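# Load and press shut a two-part praline mould

### The arm

A 6-joint arm with a two-finger parallel gripper is mounted at the origin on the work surface. World frame = base frame: x ahead of the robot, y to its left, z up, the work surface at z = 0. Lengths are in m, angles in rad, forces in N, time in s.
With the tool pointing down it reaches from about 0.3 to 0.875 m from the base axis. Payload 6.4 kg.
Tool frame: the origin (TCP) lies on the centre line of the jaws, within the pads' length; the fingertips stand 14 mm ahead of it and the grasp point (between the pads) lies 5 mm behind it; z points along the fingers, y is the direction in which the jaws open and shut (so a half turn about z gives the same grasp; the last joint's range is limited). The gripper opens to 85 mm and grips with 20 to 120 N. Pads are 22 mm wide; open, the fingers measure 114 mm over their backs; the gripper's body (76 mm by 85 mm) begins 54 mm behind the grasp point. The pads swing forward as they close: fully open they stand 13 mm farther back than shut.
Start: joints at [1.015, 0.181, 1.607, -0, 1.354, -0.206], TCP at [0.197, 0.54, 0.245] pointing down, gripper open.
Joint ranges: [-2.99, 2.99], [-0.89, 2.07], [0.3, 2.58], [-1.14, 4.28], [0, 2.63], [-3.12, 3.12]. Speed limits (rad/s): [2.57, 2.57, 3.01, 3.14, 3.14, 3.14].

### API

Orientations are given as a unit quaternion [w, x, y, z].
In Python, from bench import * gives the robot as it stands.
- The arm moves only by the tool servo_tool, never from a script. Its argument "plan" is a list that holds one entry, the list of rows, each a list of 5 numbers: the shift along the world's x, y, z in m, then the turn about the world's z in rad, then the gripper command: -1 is shut, 1 is fully open, values between are in proportion. In form: [[[tx, ty, tz, roll, claw], ...]]. A call has 1 to 8 rows; each row shifts and turns the commanded pose from where the row before left it; what a row does not reach is not made up. A row lasts 1/10 s, in which the tool goes at most 50 mm and 8.59 degrees, less where a joint would pass 70% of its speed; a pose out of reach is approached as far as the arm can. A call with a gripper value outside its range is refused whole. The fingers move at their own pace and stop on an object; the grip force is fixed at half the most. Time passes only in rows, so rows that do not move let the fingers close. It gives the time, the measured TCP pose, the force and the opening at its end, in the units of the state.
- get_obs(): the state, without advancing time (a new reading comes with each control period).
- camera(name): name is "scene" or "top"; returns a dict with "img" (400x640x3 uint8, blue, green, red), "camera_matrix" (3x3 intrinsics, pixels), "rvec" (rotation vector, rad) and "tvec" (3), from world to camera coordinates, as OpenCV has them. Camera axes: x right, y down, z forward; pixel columns grow to the right and rows downward; lengths in m; the calibration is good to about 2 mm. A picture is of the moment at which its call begins. There is no depth.
- hand_in(): hands the job in, once; it reports no verdict.
Trained networks look in a picture, given as the dict that the camera call returned (one of the last four; its "shot" number tells which), for a name from the list of things; names that differ only in an ending like _2 or _b are one class to them, and where a whole thing is asked for, a point or a joint stands for the part that bears it (a point fixed in the world has none). Each returns a list of dicts, best first, with "conf" (0 to 1); they miss things now and then, are a little off and sometimes report something else, mostly with a low value. They report only what shows in the picture. A call takes as long as a camera call. They do not tell look-alikes from the thing itself.
- trace(picture, thing): "mask" (400x640 bool, what is visible of it) and "rect" ([left, top, right, bottom] as shares, 0 to 1, of the picture: columns of its width, rows of its height, round what is visible of it).
- pinpoint(picture, thing): "centre" ([row, column] as shares, 0 to 1, of the picture: columns of its width, rows of its height: a listed point, or the origin of a listed thing).
The state is a dict: "time_s": time; "q": joint angles; "dq": joint speeds; "joint_efforts": joint torques, N m; "eef_pos": TCP position; "eef_rot": TCP orientation; "wrist_force": force on the tool from outside, world axes, zero at the start; "torque": the same for the moment, N m; "opening": opening from 0.0 (shut) to 1.0 (fully open).
Only numpy, scipy, OpenCV 4.12 (cv2) and the standard library are available. Lean on these libraries where they do the work, as an engineer would, in place of code of your own. Each camera call takes 0.05 s, during which the arm holds its last target.

### The job

Get the praline mould ready: stand the wide and the narrow steel core each upright and fully down in the cavity of its own size in the lower mould half, then lift the upper half by its black handle, lower it over the two dowels and press it down against the spring pins until the halves meet flush all round. Finish while holding: keep the handle in the gripper and keep pressing the halves together, do not let go. Do not push the box of chocolates, the jar or the spatula about.

Things in the scene. Friction and masses are not known exactly. Their poses are not given: they have to be found in the camera images.
- mould_base: Lower mould half, fixed: aluminium block 164 (x) x 84 (y) x 24 (z) mm. Origin at the centre of its underside on the table, z up, x along its length; upper face at z = 24. Two upright steel dowels on that face at x = -66 and +66, y = 0: 12 mm diameter, 26 mm tall, upper 8 mm tapering to 5 mm diameter. Two round cavities at x = +28 (wide) and -28 (narrow), y = 0, and four sprung ejector pins.
- wide_cavity (a point): Centre of the mouth of the wide cavity, level with the upper face of the lower half: 39 mm across, 14 mm deep (floor 10 mm above the table); takes the wide core.
- narrow_cavity (a point): Centre of the mouth of the narrow cavity, level with the upper face of the lower half: 29 mm across, 14 mm deep (floor 10 mm above the table); takes the narrow core.
- ejector (a joint): The four ejector pins (8 mm diameter, at x = +-66, y = +-30 mm in the lower half) moving as one: 0 m fully out, 6 mm above the face; 0.006 m pressed level with it. Springs push back with about 8 N at first and 14 N when level, so the upper half's weight alone does not close the mould.
- mould_top: Upper mould half, loose, about 0.4 kg, right way up on the table: aluminium shell 164 (x) x 84 (y) x 38 (z) mm. Origin at the centre of its underside, z up, x along its length. 15 mm holes right through at x = -66 and +66, y = 0 for the dowels; hollow from below, 32 mm deep, 100 x 72 mm, to clear the cores. Fits either way round. Closed, its origin is 24 mm above the lower half's.
- top_handle (a point): Centre of the black handle bar on the upper half, 55 mm above its underside. The bar is 70 mm long along the half's x, 18 mm thick along y and 34 mm tall (from 38 to 72 mm above the underside), so it is gripped across y.
- core_wide: Wide steel core, loose, about 90 g, standing on the tray: round plug 34 mm in diameter, 40 mm tall, straight sides from 5 to 32 mm up, domed above, foot bevelled by 4 mm. Origin at the centre of its underside, z along its axis. Seated, its underside is 14 mm below the upper face of the lower half and 26 mm stand out.
- core_narrow: Narrow steel core, loose, about 50 g, standing on the tray: same shape and height as the wide one (40 mm tall, straight from 5 to 32 mm, foot bevelled by 4 mm) but 24 mm in diameter. Origin at the centre of its underside, z along its axis.
- tray: Flat dark baking tray with paper, fixed, 190 (x) x 130 (y) mm, floor 4 mm thick, rim 10 mm high. Origin at the centre of its underside. The two cores stand on it about 84 mm apart along its x, either one on either side.
- choc_box: Bystander: open white box of chocolates, 130 x 220 x 50 mm, origin at the centre of its underside; to be left alone.
- jar: Bystander: closed jar, 70 mm across and 90 mm tall, origin at the centre of its underside; to be left alone.
- spatula: Bystander: spatula lying on the table; to be left alone.
Things that resemble listed ones, but are neither listed nor needed, are in the scene too. Leave any orange or purple look-alike of the core_narrow alone.

How it is judged:
By the outcome, as a careful person would: the job done as asked, in the order asked, and still so for the second after the job is handed in, while the arm keeps its last pose, push and grip.
It also fails if it takes over 72 s, if anything falls off the work surface, if the arm or the gripper's body presses on something with over 40 N, if the wrist force passes 120 N, or if a joint passes its speed limit or range.

## Working session

There is one attempt and no reset: what is moved stays moved. The work goes in short steps, Python scripts to look and compute and a tool call to move; the robot and the scene stay as the last step left them, time stands still between calls to the robot, and variables do not carry over. Pictures are saved under pics/ and viewed, and the job is handed in when it is done.

Besides the shell and the picture viewer there is one more tool, called after "Request:" as name([rows], argument=value, ...), one row to a line, values as JSON. servo_tool: Moves the arm, as the interface text tells. Its arguments: {"type":"object","properties":{"plan":{"type":"array"}},"required":["plan"]}

```bash
ls; mkdir -p pics; cat > h.py <<'E'
from bench import *
import numpy as np, cv2
def save(d,n,crop=None,s=1):
    im=d["img"]
    if crop: im=im[crop[1]:crop[3],crop[0]:crop[2]]
    if s!=1: im=cv2.resize(im,None,fx=s,fy=s,interpolation=cv2.INTER_CUBIC)
    cv2.imwrite("pics/"+n,im)
def ray(d,uv):
    K=np.array(d["camera_matrix"]);R=cv2.Rodrigues(np.array(d["rvec"],float))[0];t=np.array(d["tvec"],float).ravel()
    v=R.T@np.linalg.inv(K)@np.array([uv[0],uv[1],1.]);return -R.T@t,v
def at(d,uv,z):
    o,v=ray(d,uv);return o+v*(z-o[2])/v[2]
def proj(d,P):
    return cv2.projectPoints(np.array(P,float).reshape(-1,3),np.array(d["rvec"],float),np.array(d["tvec"],float),np.array(d["camera_matrix"]),None)[0].reshape(-1,2)
E
python3 - <<'E'
from h import *
print(get_obs())
for n in("scene","top"):
    d=camera(n); save(d,n+"1.png")
    print(n,d["shot"],ray(d,(320,200)))
    for t,z in [("mould_base",0),("wide_cavity",.024),("narrow_cavity",.024),("mould_top",0),("top_handle",.055),("core_wide",.004),("core_narrow",.004),("tray",0),("choc_box",0),("jar",0)]:
        for r in pinpoint(d,t)[:4]:
            c=r["centre"];uv=(c[1]*640,c[0]*400)
            print(t,round(r["conf"],2),np.round(uv),np.round(at(d,uv,z),4))
E
```

```text
pics
{'time_s': 0.0, 'q': array([ 1.01469609e+00,  1.81529255e-01,  1.60802109e+00,  7.54932357e-06,
        1.35377760e+00, -2.06282511e-01]), 'dq': array([ 0.00020984,  0.00078241,  0.00035222,  0.00037423,  0.00047048,
       -0.00060986]), 'joint_efforts': array([ 6.36841451e-04, -4.44876587e+01, -3.51335263e+01, -3.31929205e-04,
        9.04248096e-03,  1.69521502e-05]), 'eef_pos': array([0.19675552, 0.53972819, 0.24438442]), 'eef_rot': array([-3.26208307e-04,  1.74019128e-01,  9.84741890e-01, -8.03997193e-04]), 'wrist_force': array([ 0.55054326,  0.19519994, -0.07521293]), 'torque': array([0.006622  , 0.04162679, 0.00290342]), 'opening': 0.997033629993748}
scene 1 (array([ 1.17738051, -0.65706761,  0.6674632 ]), array([-0.54215531,  0.62926604, -0.55691399]))
mould_base 0.59 [322. 221.] [0.5923 0.0309 0.    ]
wide_cavity 0.57 [329. 215.] [0.6113 0.0368 0.024 ]
narrow_cavity 0.73 [316. 210.] [0.5724 0.0311 0.024 ]
narrow_cavity 0.7 [381. 264.] [ 0.8072 -0.0235  0.024 ]
narrow_cavity 0.69 [190. 242.] [ 0.4525 -0.254   0.024 ]
narrow_cavity 0.28 [330. 215.] [0.6133 0.0364 0.024 ]

[... 947 characters left out ...]
[0.6189 0.0327 0.024 ]
wide_cavity 0.58 [289. 231.] [0.5534 0.0456 0.024 ]
narrow_cavity 0.96 [290. 232.] [0.5512 0.0437 0.024 ]
narrow_cavity 0.34 [319. 120.] [ 0.7895 -0.019   0.024 ]
mould_top 0.94 [189. 234.] [0.5476 0.2609 0.    ]
mould_top 0.43 [437. 143.] [ 0.7428 -0.2774  0.    ]
top_handle 0.65 [179. 233.] [0.5496 0.2684 0.055 ]
core_wide 0.55 [416. 249.] [ 0.5121 -0.2284  0.004 ]
core_narrow 0.67 [362. 292.] [ 0.4215 -0.1111  0.004 ]
core_narrow 0.66 [417. 286.] [ 0.4337 -0.2295  0.004 ]
core_narrow 0.42 [368. 270.] [ 0.4673 -0.1246  0.004 ]
tray 0.56 [425. 270.] [ 0.4681 -0.2469  0.    ]
choc_box 0.9 [318. 119.] [ 0.7957 -0.0176  0.    ]
jar 0.65 [185. 173.] [0.6788 0.2714 0.    ]
```

View pics/scene1.png

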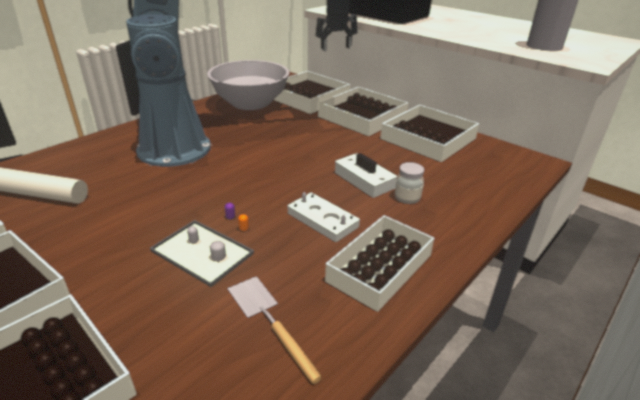

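View pics/top1.png

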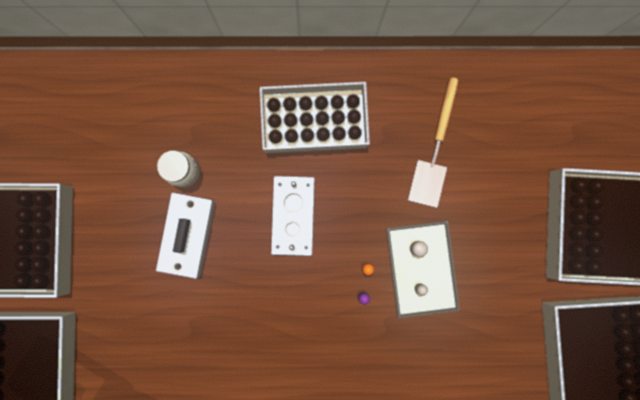

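The scene view shows steel cores on the tray at about (193,234) and (217,250), the base at (322,215), the upper half at (365,173), and a jar near the upper half at (410,183).

In the top view, the candidates for the narrow core are:
- steel, on the tray, at (421,290), which I choose
- orange at (368,270)
- purple at (364,298)

The wide core is at (418,249). Next I'll do close crops and masks.

```bash
python3 - <<'E'
from h import *
d=camera("top"); e=camera("scene")
save(d,"tray_t.png",(380,215,465,320),6); save(d,"base_t.png",(260,165,330,265),6);save(d,"topm_t.png",(145,140,225,290),4)
save(e,"tray_s.png",(150,215,255,285),7);save(e,"base_s.png",(280,185,365,245),7)
import pickle;pickle.dump((d,e),open("d0.pkl","wb"))
for nm,c in(("t",d),("s",e)):
  for t in("core_wide","core_narrow","mould_base","mould_top","tray"):
    for r in trace(c,t)[:4]:
        m=r["mask"].astype(np.uint8); ys,xs=np.nonzero(m)
        if len(xs)<5: continue
        print(nm,t,round(r["conf"],2),xs.min(),xs.max(),ys.min(),ys.max(),"cen",xs.mean().round(1),ys.mean().round(1),len(xs),cv2.minAreaRect(np.c_[xs,ys].astype(np.float32)))
E
```

```text
t core_wide 0.49 410 427 241 256 cen 418.6 248.4 247 ((418.5, 248.5), (15.0, 17.0), 90.0)
t core_narrow 0.52 414 427 283 295 cen 420.7 288.8 123 ((420.6000061035156, 288.8000183105469), (13.416406631469727, 9.838699340820312), 26.56505012512207)
t mould_base 0.93 271 313 176 254 cen 292.2 215.3 3086 ((292.0599060058594, 215.4943389892578), (39.9821891784668, 78.11445617675781), 1.709814190864563)
t mould_base 0.46 157 199 152 186 cen 178.3 168.3 1143 ((178.00003051757812, 168.50001525878906), (42.48529052734375, 33.09380340576172), 26.56505012512207)
t mould_top 0.72 157 213 194 277 cen 185.3 235.4 3387 ((185.26922607421875, 235.15383911132812), (43.733890533447266, 79.42703247070312), 11.309932708740234)
t mould_top 0.63 410 427 241 256 cen 418.5 248.3 223 ((418.5, 248.5), (15.0, 17.0), 90.0)
t tray 0.84 386 458 221 317 cen 422.3 269.3 5360 ((422.1753234863281, 268.73046875), (92.0895004272461, 63.87312698364258), 82.27816772460938)
t tray 0.33 260 368 82 153 cen 313.7 117.1 6999 ((313.58953857421875, 117.42765808105469), (66.96434783935547, 106.79423522949219), 87.08915710449219)
s
[... 494 characters left out ...]
183594, 215.85293579101562), (71.34341430664062, 32.24173355102539), 30.963756561279297)
s mould_top 0.73 288 359 193 240 cen 323.9 216.4 1853 ((323.2769470214844, 216.015380859375), (71.19593048095703, 31.00868034362793), 29.744882583618164)
s mould_top 0.64 336 396 153 197 cen 366.0 174.3 1624 ((365.8758544921875, 173.9630889892578), (62.671241760253906, 31.70427703857422), 34.99202346801758)
s tray 0.73 311 353 194 228 cen 333.6 212.8 21 ((327.7984619140625, 213.63914489746094), (47.403282165527344, 19.189128875732422), 28.810794830322266)
s tray 0.62 151 253 221 286 cen 201.7 253.1 3291 ((201.35903930664062, 251.1394500732422), (91.84226989746094, 53.384002685546875), 29.357751846313477)
```

```bash
cat >> h.py <<'E'
import pickle
from scipy.optimize import minimize
def cyl(x,y,z0,r):
    a=np.linspace(0,2*np.pi,40,endpoint=False);P=[]
    for h,k in((0,r-.004),(.005,r),(.032,r),(.037,r*.75),(.04,r*.3)):
        P.append(np.c_[x+k*np.cos(a),y+k*np.sin(a),np.full(40,z0+h)])
    return [np.vstack(P)]
def box(x,y,w,lx,ly,z0,z1):
    c,s=np.cos(w),np.sin(w)
    return np.array([[x+c*a*lx/2-s*b*ly/2,y+s*a*lx/2+c*b*ly/2,z] for a in(-1,1) for b in(-1,1) for z in(z0,z1)])
S=8
def sil(d,parts):
    m=np.zeros((400*S,640*S),np.uint8)
    for P in parts:
        h=cv2.convexHull(((proj(d,P)+.5)*S*16).astype(np.int32))
        cv2.fillPoly(m,[h],1,shift=4)
    return m
def soft(d,parts,bb):
    m=sil(d,parts)[bb[1]*S:bb[3]*S,bb[0]*S:bb[2]*S].astype(np.float32)
    return m.reshape(bb[3]-bb[1],S,bb[2]-bb[0],S).mean((1,3))
def fit(pairs,model,x0,steps):
    bbs=[]
    for d,m in pairs:
        ys,xs=np.nonzero(m);bbs.append((max(xs.min()-12,0),max(ys.min()-12,0),min(xs.max()+13,640),min(ys.max()+13,400)))
    def c(p):
        return sum((np.abs(soft(d,model(p),b)-m[b[1]:b[3],b[0]:b[2]])).sum()/m.sum() for (d,m),b in zip(pairs,bbs))
    sim=[np.array(x0)]+[np.array(x0)+np.eye(len(x0))[i]*steps[i] for i in range(len(x0))]
    r=minimize(c,x0,method="Nelder-Mead",options=dict(initial_simplex=sim,xatol=1e-4,fatol=1e-4,maxiter=150))
    return r.x,r.fun
E
cat > fit0.py <<'E'
from h import *
d=camera("top"); e=camera("scene")
def pick(c,t,uv):
    for r in trace(c,t):
        m=r["mask"]; ys,xs=np.nonzero(m)
        if len(xs)>5 and np.hypot(xs.mean()-uv[0],ys.mean()-uv[1])<8: return m.astype(np.float32)
    print("miss",t)
def run(t,ut,us,model,x0,st):
    mt,ms=pick(d,t,ut),pick(e,t,us)
    for n,ps in(("both",[(d,mt),(e,ms)]),("top",[(d,mt)]),("scene",[(e,ms)])):
        if any(m is None for _,m in ps): continue
        x,f=fit(ps,model,x0,st);print(t,n,np.round(x,4),round(f,3))
run("core_wide",(418,248),(218,250),lambda p:cyl(p[0],p[1],.004,.017),[.512,-.228],[.01,.01])
run("core_narrow",(420,289),(193,234),lambda p:cyl(p[0],p[1],.004,.012),[.43,-.229],[.01,.01])
run("mould_base",(292,215),(323,216),lambda p:[box(p[0],p[1],p[2],.164,.084,0,.024)],[.585,.038,0],[.01,.01,.1])
def mt(p): 
    return [box(*p,.164,.084,0,.038),box(*p,.07,.018,.038,.072)]
run("mould_top",(185,235),(366,174),mt,[.547,.262,-.15],[.01,.01,.1])
run("tray",(422,269),(202,253),lambda p:[box(p[0],p[1],p[2],.19,.13,0,.01)],[.47,-.244,0.1],[.01,.01,.1])
E
python3 fit0.py
```

```text
core_wide both [ 0.5159 -0.2275] 0.269
core_wide top [ 0.5146 -0.2276] 0.112
core_wide scene [ 0.5188 -0.2286] 0.066
miss core_narrow
core_narrow scene [ 0.4349 -0.2329] 0.09
mould_base both [ 0.5876  0.0378 -0.037 ] 0.1
mould_base top [ 0.5868  0.0381 -0.0359] 0.03
mould_base scene [ 0.5902  0.0359 -0.035 ] 0.037
mould_top both [ 0.5476  0.2636 -0.1856] 0.08
mould_top top [ 0.5464  0.264  -0.1833] 0.024
mould_top scene [ 0.5501  0.2623 -0.1872] 0.032
tray both [ 0.4733 -0.2406  0.1099] 0.299
tray top [ 0.4708 -0.2399  0.1175] 0.097
tray scene [ 0.4752 -0.2414  0.1121] 0.162
```

View pics/tray_t.png

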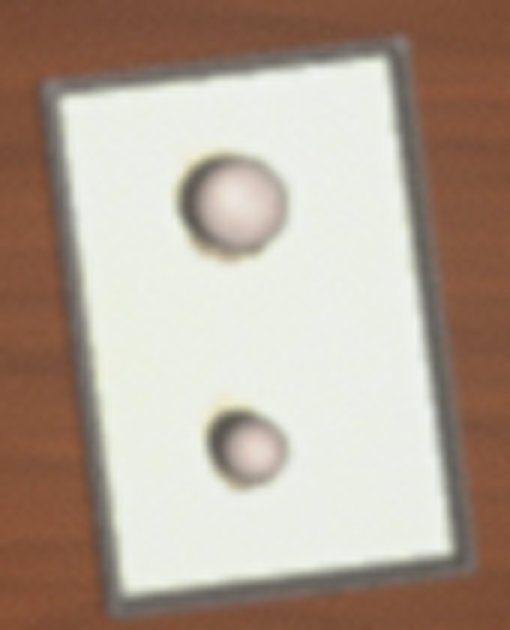

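View pics/base_t.png

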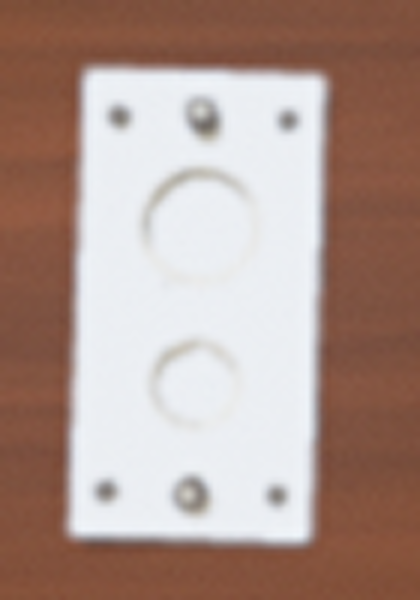

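View pics/topm_t.png

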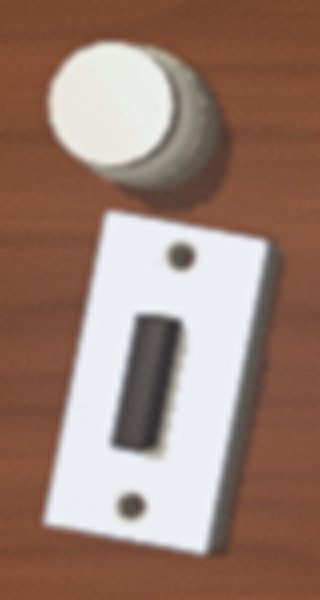

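The tray crop shows two steel cores: wide at crop (237,205), narrow at (250,447). The base crop shows the wide cavity toward +x. In the top-half crop the jar sits just beyond its +x end. The scene camera reads about +4 mm in x and -2 mm in y against the top camera, consistently across objects, so I'll use the mean and cross-check it with the gripper. Now moving over the wide core.

Request:
servo_tool([
  [[0.0133,-0.032,0,0.0131,1],[0.0133,-0.032,0,0.0131,1],[0.0133,-0.032,0,0.0131,1],[0.0133,-0.032,0,0.0131,1],[0.0133,-0.032,0,0.0131,1],[0.0133,-0.032,0,0.0131,1],[0.0133,-0.032,0,0.0131,1],[0.0133,-0.032,0,0.0131,1]],
])

```text
time_s: 3.1
eef_pos: [0.3038, 0.283, 0.2455]
eef_rot: [0.0, 0.122, 0.993, 0.0]
wrist_force: [-0.1, 0.1, 0.6]
opening: 0.998
```

Request:
servo_tool([
  [[0.0133,-0.032,0,0.0131,0.4],[0.0133,-0.032,0,0.0131,0.4],[0.0133,-0.032,0,0.0131,0.4],[0.0133,-0.032,0,0.0131,0.4],[0.0133,-0.032,0,0.0131,0.4],[0.0133,-0.032,0,0.0131,0.4],[0.0133,-0.032,0,0.0131,0.4],[0.0133,-0.032,0,0.0131,0.4]],
])

```text
time_s: 3.9
eef_pos: [0.4103, 0.0267, 0.2456]
eef_rot: [0.0, 0.07, 0.998, -0.0]
wrist_force: [0.3, -0.9, 0.5]
opening: 0.697
```

Request:
servo_tool([
  [[0.0133,-0.032,0,0.0131,0.4],[0.0133,-0.032,0,0.0131,0.4],[0.0133,-0.032,0,0.0131,0.4],[0.0133,-0.032,0,0.0131,0.4],[0.0133,-0.032,0,0.0131,0.4],[0.0133,-0.032,0,0.0131,0.4],[0.0133,-0.032,0,0.0131,0.4],[0.0133,-0.032,0,0.0131,0.4]],
])

```text
time_s: 4.7
eef_pos: [0.5166, -0.2293, 0.2453]
eef_rot: [0.0, 0.018, 1.0, 0.0]
wrist_force: [0.6, 0.3, -0.2]
opening: 0.701
```

Request:
servo_tool([
  [[0,0,-0.04,0,0.4],[0,0,-0.04,0,0.4],[0,0,-0.04,0,0.4],[0,0,-0.035,0,0.4],[0,0,0,0,0.4]],
])

```text
time_s: 5.2
eef_pos: [0.5127, -0.2254, 0.0851]
eef_rot: [-0.004, 0.018, 1.0, 0.003]
wrist_force: [-1.3, 1.0, -0.9]
opening: 0.703
```

```bash
python3 - <<'E'
from h import *
e=camera("scene");save(e,"s2.png",(140,170,280,290),5)
d=camera("top");save(d,"t2.png",(360,200,480,320),5)
p=get_obs()["eef_pos"]; print(p)
for c in(e,d): print(proj(c,[p,p+[0,0,-.014]]).round(1))
E
```

```text
[ 0.51625715 -0.22779135  0.09056773]
[[214.2 224.7]
 [214.9 230. ]]
[[425.8 249.4]
 [424.1 249. ]]
```

View pics/s2.png

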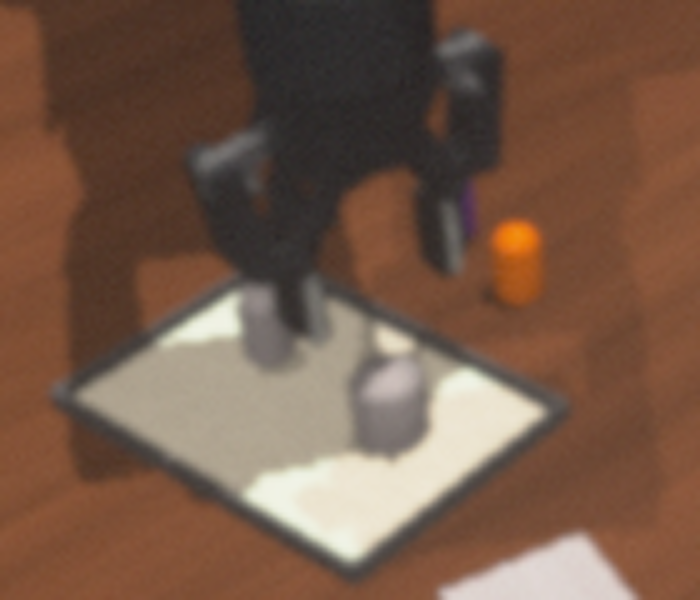

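View pics/t2.png

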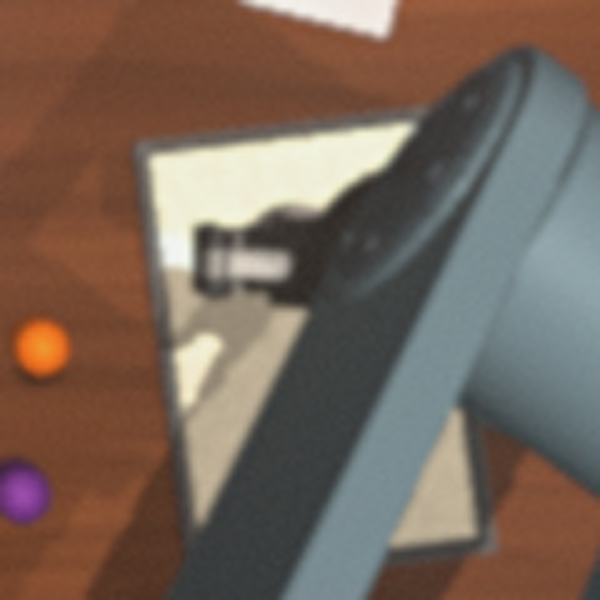

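The fingertips straddle the wide core. In the scene crop their midpoint is about (216,229), against the predicted (215,230). Descending and closing.

Request:
servo_tool([
  [[0,0,-0.02,0,0.4],[0,0,-0.02,0,0.4],[0,0,-0.0175,0,0.4],[0,0,0,0,0.4],[0,0,0,0,-1],[0,0,0,0,-1],[0,0,0,0,-1],[0,0,0,0,-1]],
])

```text
time_s: 6.1
eef_pos: [0.5179, -0.2288, 0.0356]
eef_rot: [0.002, 0.018, 1.0, -0.001]
wrist_force: [-1.7, 0.8, 8.0]
opening: 0.37
```

Request:
servo_tool([
  [[0,0,0,0,-1],[0,0,0,0,-1]],
])

```text
time_s: 6.3
eef_pos: [0.5179, -0.2288, 0.0356]
eef_rot: [0.002, 0.018, 1.0, -0.001]
wrist_force: [-0.7, 1.4, 7.7]
opening: 0.366
```

```bash
python3 - <<'E'
from h import *
e=camera("scene");save(e,"s3.png",(140,170,280,290),5)
o=get_obs();print(o["time_s"],o["eef_pos"],o["opening"]*85,o["wrist_force"])
E
```

```text
6.35 [ 0.51784106 -0.22882695  0.03561169] 31.327176903127864 [-1.85002462  1.65443235  6.79978799]
```

View pics/s3.png

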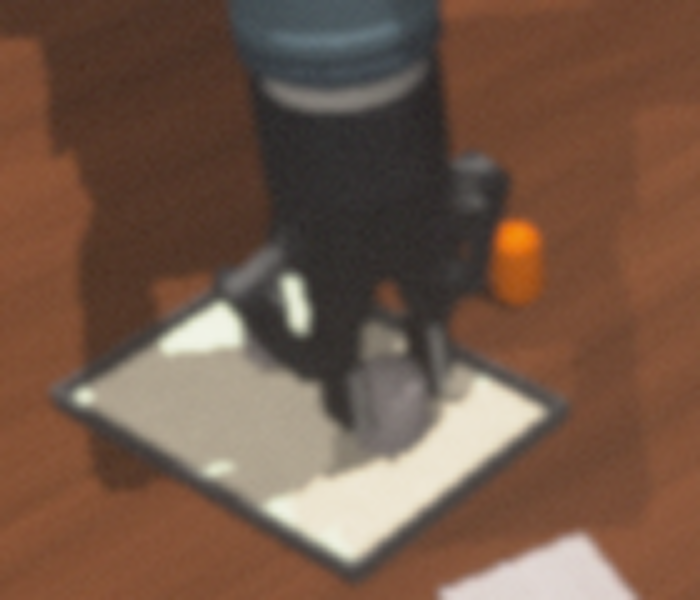

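Request:
servo_tool([
  [[0,0,0.015,0,-1],[0,0,0.02,0,-1],[0,0,0.03,0,-1],[0,0,0.03,0,-1],[0,0,0,0,-1]],
])

```text
time_s: 6.85
eef_pos: [0.5195, -0.2299, 0.1344]
eef_rot: [0.004, 0.018, 1.0, -0.003]
wrist_force: [0.4, -0.2, -0.4]
opening: 0.37
```

```bash
python3 - <<'E'
from h import *
e=camera("scene");save(e,"s4.png",(140,150,280,270),5)
o=get_obs();print(o["time_s"],o["eef_pos"],o["opening"]*85,o["wrist_force"])
for r in trace(e,"core_wide")[:3]:
    m=r["mask"];ys,xs=np.nonzero(m)
    if len(xs): print(r["conf"],xs.min(),xs.max(),ys.min(),ys.max(),len(xs))
E
```

```text
6.9 [ 0.51823282 -0.22913749  0.13194844] 31.535055081374324 [ 0.54512307  0.37671835 -1.1430736 ]
```

View pics/s4.png

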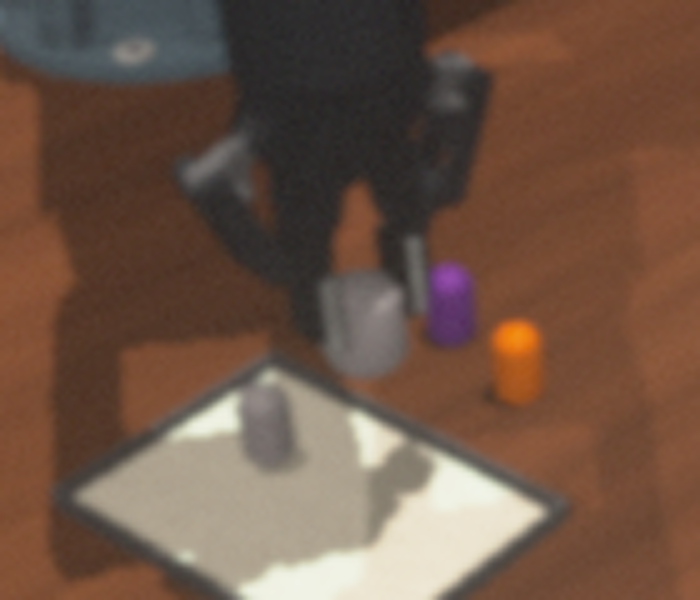

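The core is held upright at crop (365,322) and is clear of the tray. Carrying it over the wide cavity.

Request:
servo_tool([
  [[0.0125,0.033,0,0,-1],[0.0125,0.033,0,0,-1],[0.0125,0.033,0,0,-1],[0.0125,0.033,0,0,-1],[0.0125,0.033,0,0,-1],[0.0125,0.033,0,0,-1],[0.0125,0.033,0,0,-1],[0.0125,0.033,0,0,-1]],
])

```text
time_s: 7.75
eef_pos: [0.6155, 0.0377, 0.1264]
eef_rot: [-0.001, 0.018, 1.0, 0.0]
wrist_force: [0.2, -0.1, -0.7]
opening: 0.367
```

Request:
servo_tool([
  [[0,0,-0.02,0,-1],[0,0,-0.02,0,-1],[0,0,0,0,-1],[0,0,0,0,-1]],
])

```text
time_s: 8.15
eef_pos: [0.6153, 0.0363, 0.0868]
eef_rot: [-0.001, 0.018, 1.0, 0.0]
wrist_force: [0.4, 0.1, -0.8]
opening: 0.366
```

```bash
python3 - <<'E'
from h import *
e=camera("scene");save(e,"s5.png",(270,150,390,250),6)
d=camera("top");save(d,"t5.png",(240,150,360,250),6)
o=get_obs();print(o["time_s"],o["eef_pos"],o["eef_rot"],o["opening"]*85,o["wrist_force"])
E
```

```text
8.25 [0.61666411 0.0358422  0.08851922] [ 4.09503868e-04  1.79255453e-02  9.99839239e-01 -5.93012650e-05] 31.117269302961382 [0.23956161 0.4172669  0.31558159]
```

View pics/s5.png

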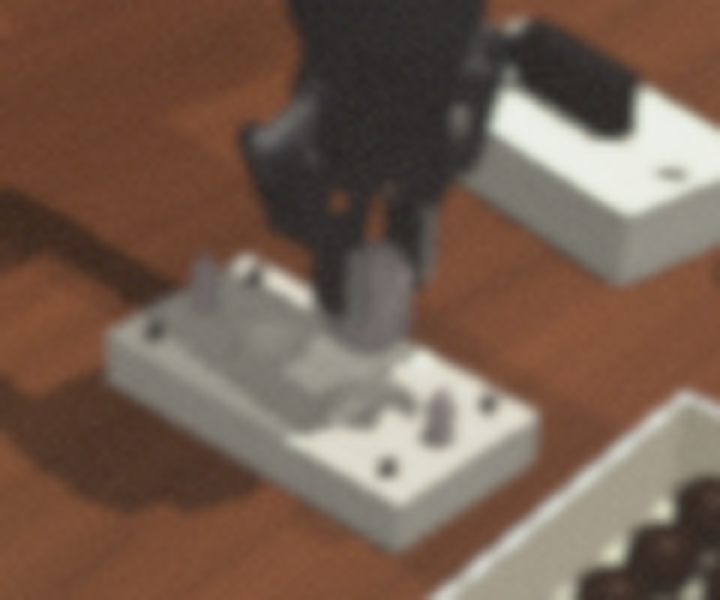

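View pics/t5.png

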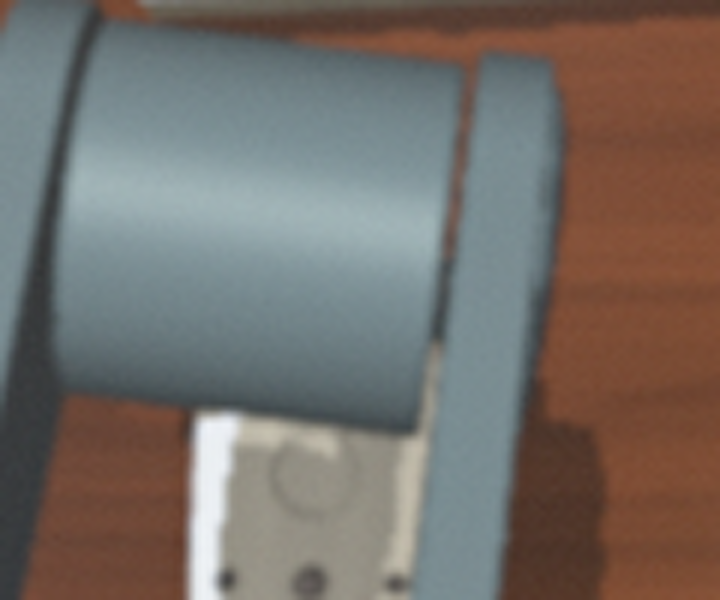

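```bash
python3 - <<'E'
from h import *
e=camera("scene")
im=cv2.resize(e["img"][150:250,270:390],None,fx=6,fy=6,interpolation=cv2.INTER_CUBIC)
o=get_obs();z0=o["eef_pos"][2]-.0316;print(o["eef_pos"])
def dr(P,c):
    h=cv2.convexHull(((proj(e,P)-[270,150]+.5)*6).astype(np.int32));cv2.polylines(im,[h],True,c,1)
dr(cyl(.6182,.0349,z0,.017)[0],(0,255,0))
a=np.linspace(0,6.28,40)
for dx,r in((.028,.0195),(-.028,.0145)): dr(np.c_[.5902+dx+r*np.cos(a),.0359-.036*dx+r*np.sin(a),np.full(40,.024)],(255,0,0))
dr(box(.5902,.0359,-.0355,.164,.084,.024,.024),(0,0,255))
cv2.imwrite("pics/ov5.png",im)
E
```

```text
[0.61693519 0.03579308 0.08888805]
```

View pics/ov5.png

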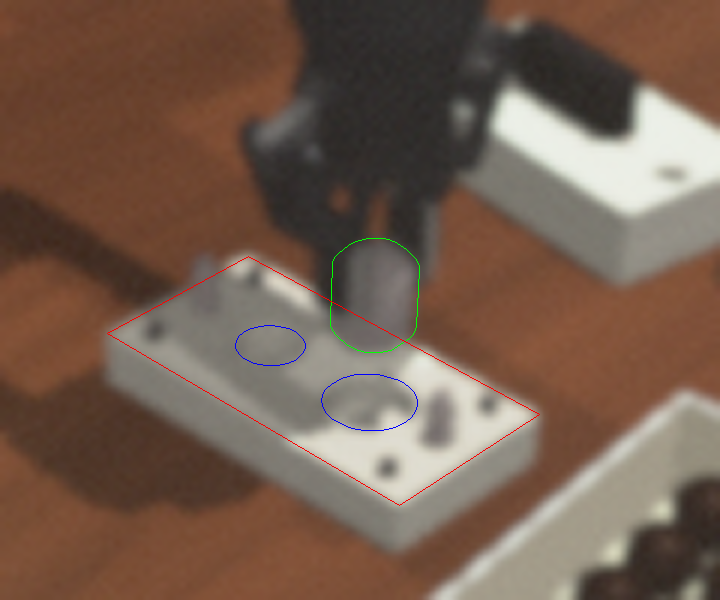

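The overlay puts the held core at crop (375,295), within 1 px of the place above the wide cavity at (369,402). Lowering it.

Request:
servo_tool([
  [[0,0,-0.015,0,-1],[0,0,-0.01,0,-1],[0,0,-0.005,0,-1],[0,0,-0.004,0,-1],[0,0,-0.003,0,-1],[0,0,0,0,-1]],
])

```text
time_s: 8.9
eef_pos: [0.616, 0.0362, 0.0503]
eef_rot: [-0.0, 0.018, 1.0, 0.0]
wrist_force: [-0.1, 0.1, -1.5]
opening: 0.368
```

Request:
servo_tool([
  [[0,0,-0.003,0,-1],[0,0,-0.003,0,-1],[0,0,0,0,-1]],
])

```text
time_s: 9.2
eef_pos: [0.616, 0.0362, 0.0444]
eef_rot: [-0.0, 0.018, 1.0, 0.0]
wrist_force: [-0.5, 0.2, -1.3]
opening: 0.368
```

No contact so far and the foot is well inside. Going down the last bit, then releasing.

Request:
servo_tool([
  [[0,0,-0.002,0,-1],[0,0,-0.001,0,-1],[0,0,0,0,-1]],
])

```text
time_s: 9.5
eef_pos: [0.6163, 0.0362, 0.0418]
eef_rot: [0.0, 0.018, 1.0, -0.0]
wrist_force: [0.1, -0.5, -0.6]
opening: 0.368
```

Request:
servo_tool([
  [[0,0,0,0,0.2],[0,0,0,0,0.2],[0,0,0,0,0.2],[0,0,0.02,0,0.2],[0,0,0.04,0,0.2],[0,0,0.04,0,0.2],[0,0,0,0,0.2]],
])

```text
time_s: 10.2
eef_pos: [0.6205, 0.0358, 0.1488]
eef_rot: [0.006, 0.018, 1.0, -0.001]
wrist_force: [-0.1, -0.3, 0.2]
opening: 0.599
```

```bash
python3 - <<'E'
from h import *
e=camera("scene");save(e,"s6.png",(270,150,390,250),6)
o=get_obs();print(o["time_s"],o["eef_pos"],o["opening"]*85,o["wrist_force"])
E
```

```text
10.25 [0.61885422 0.03590909 0.14580728] 50.73758560209438 [ 0.02598087  0.46878384 -0.46778932]
```

View pics/s6.png

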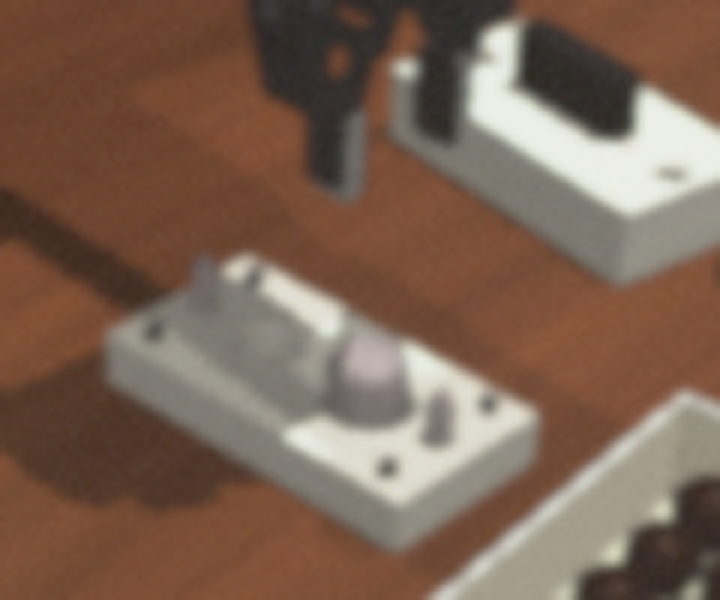

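The wide core stands seated in its cavity at crop (370,380). Going for the narrow one.

Request:
servo_tool([
  [[-0.023,-0.0335,0,0,0.1],[-0.023,-0.0335,0,0,0.1],[-0.023,-0.0335,0,0,0.1],[-0.023,-0.0335,0,0,0.1],[-0.023,-0.0335,0,0,0.1],[-0.023,-0.0335,0,0,0.1],[-0.023,-0.0335,0,0,0.1],[-0.023,-0.0335,0,0,0.1]],
])

```text
time_s: 11.05
eef_pos: [0.4305, -0.2323, 0.1406]
eef_rot: [-0.001, 0.018, 1.0, 0.001]
wrist_force: [0.3, 0.6, -0.0]
opening: 0.55
```

Request:
servo_tool([
  [[0,0,-0.03,0,0.1],[0,0,-0.025,0,0.1],[0,0,0,0,0.1],[0,0,0,0,0.1]],
])

```text
time_s: 11.45
eef_pos: [0.4316, -0.2312, 0.0861]
eef_rot: [-0.001, 0.018, 1.0, 0.001]
wrist_force: [-0.0, 0.2, 0.1]
opening: 0.549
```

```bash
python3 - <<'E'
from h import *
e=camera("scene");save(e,"s7.png",(140,150,260,270),5)
d=camera("top");save(d,"t7.png",(360,220,480,340),5)
o=get_obs();print(o["time_s"],o["eef_pos"],o["opening"]*85,o["wrist_force"])
E
```

```text
11.55 [ 0.43289238 -0.2319777   0.08764575] 46.40343295641975 [-0.42877758  0.39481848  0.05053957]
```

View pics/s7.png

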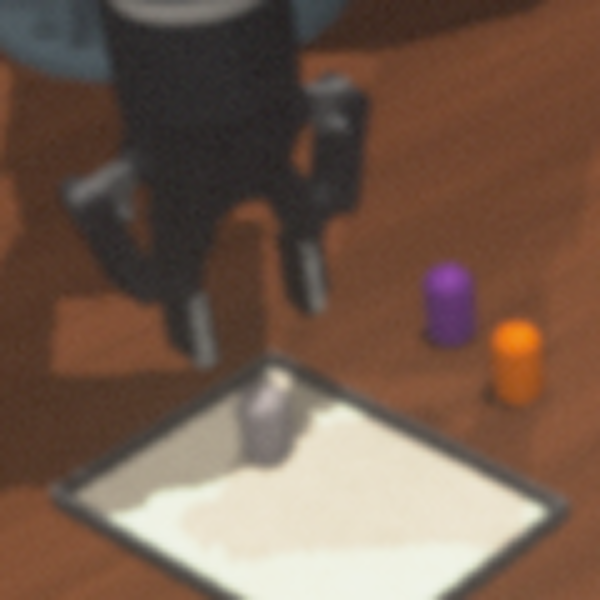

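View pics/t7.png

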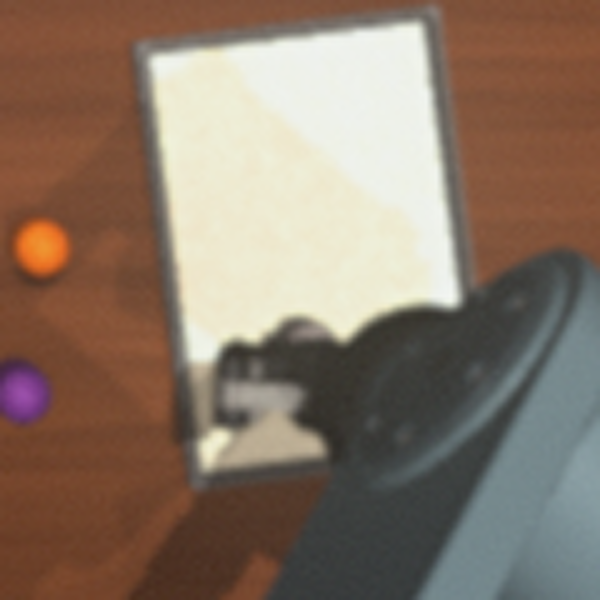

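The fingers straddle the steel narrow core at scene crop (265,425). The orange and purple ones are well clear at (515,360) and (450,305). Descending and gripping.

Request:
servo_tool([
  [[0,0,-0.02,0,0.1],[0,0,-0.02,0,0.1],[0,0,-0.014,0,0.1],[0,0,0,0,0.1],[0,0,0,0,-1],[0,0,0,0,-1],[0,0,0,0,-1],[0,0,0,0,-1]],
])

```text
time_s: 12.35
eef_pos: [0.4333, -0.2324, 0.0344]
eef_rot: [0.001, 0.018, 1.0, -0.001]
wrist_force: [-1.1, 2.2, 7.0]
opening: 0.251
```

Request:
servo_tool([
  [[0,0,0,0,-1],[0,0,0,0,-1]],
])

```text
time_s: 12.55
eef_pos: [0.4333, -0.2324, 0.0344]
eef_rot: [0.001, 0.018, 1.0, -0.001]
wrist_force: [-1.1, 2.2, 7.1]
opening: 0.256
```

Request:
servo_tool([
  [[0,0,0.015,0,-1],[0,0,0.02,0,-1],[0,0,0.03,0,-1],[0,0,0.03,0,-1],[0,0,0,0,-1],[0,0,0,0,-1]],
])

```text
time_s: 13.15
eef_pos: [0.4328, -0.2323, 0.1289]
eef_rot: [0.001, 0.018, 1.0, -0.001]
wrist_force: [0.1, 0.1, -1.0]
opening: 0.254
```

```bash
python3 - <<'E'
from h import *
e=camera("scene");save(e,"s8.png",(140,130,260,250),5)
o=get_obs();print(o["time_s"],o["eef_pos"],o["opening"]*85,o["wrist_force"])
E
```

```text
13.2 [ 0.43206554 -0.23163849  0.1276857 ] 21.512008565302168 [ 0.02265105 -0.48610557 -1.32750561]
```

View pics/s8.png

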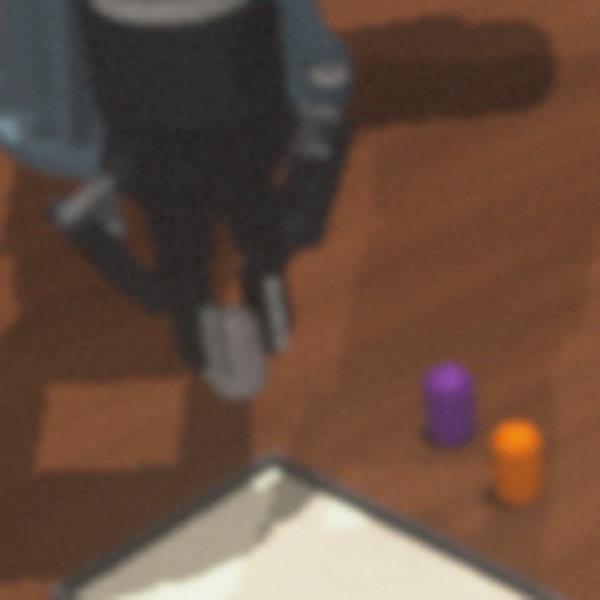

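The narrow core is held at crop (232,350). Carrying it over the narrow cavity.

Request:
servo_tool([
  [[0.0159,0.0337,0,0,-1],[0.0159,0.0337,0,0,-1],[0.0159,0.0337,0,0,-1],[0.0159,0.0337,0,0,-1],[0.0159,0.0337,0,0,-1],[0.0159,0.0337,0,0,-1],[0.0159,0.0337,0,0,-1],[0.0159,0.0337,0,0,-1]],
])

```text
time_s: 14.0
eef_pos: [0.5588, 0.0394, 0.1259]
eef_rot: [-0.002, 0.018, 1.0, 0.0]
wrist_force: [0.6, -0.4, -0.4]
opening: 0.25
```

Request:
servo_tool([
  [[0,0,-0.02,0,-1],[0,0,-0.02,0,-1],[0,0,0,0,-1],[0,0,0,0,-1]],
])

```text
time_s: 14.4
eef_pos: [0.5583, 0.0379, 0.0865]
eef_rot: [-0.002, 0.018, 1.0, 0.0]
wrist_force: [-0.1, -0.3, -0.0]
opening: 0.255
```

```bash
python3 - <<'E'
from h import *
e=camera("scene")
im=cv2.resize(e["img"][150:250,270:390],None,fx=6,fy=6,interpolation=cv2.INTER_CUBIC)
o=get_obs();z0=o["eef_pos"][2]-.0306;print(o["time_s"],o["eef_pos"])
def dr(P,c):
    h=cv2.convexHull(((proj(e,P)-[270,150]+.5)*6).astype(np.int32));cv2.polylines(im,[h],True,c,1)
dr(cyl(.5622,.0369,z0,.012)[0],(0,255,0))
a=np.linspace(0,6.28,40)
for dx,r in((.028,.0195),(-.028,.0145)): dr(np.c_[.5902+dx+r*np.cos(a),.0359-.036*dx+r*np.sin(a),np.full(40,.024)],(255,0,0))
cv2.imwrite("pics/ov9.png",im)
E
```

```text
14.45 [0.55922671 0.03761344 0.08759161]
```

View pics/ov9.png

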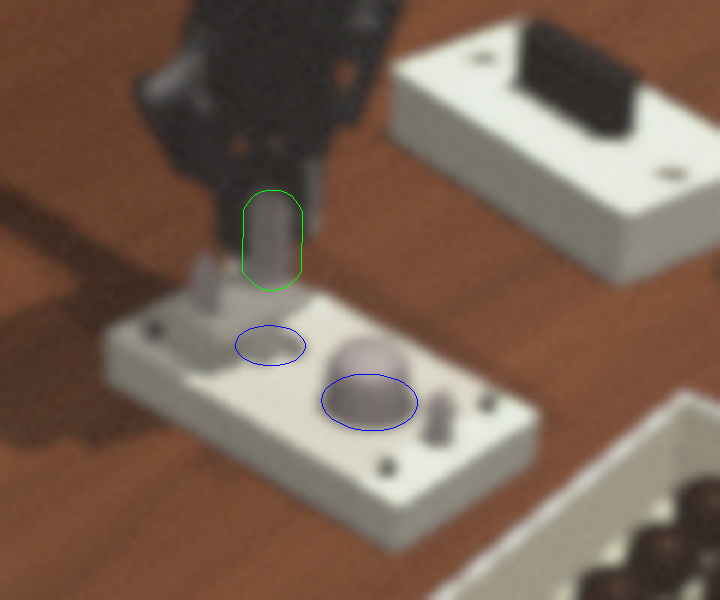

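The narrow core's silhouette is within about 0.5 px of the predicted outline above the narrow cavity at crop (270,345). Lowering it with a tiny +x nudge.

Request:
servo_tool([
  [[0.0008,0,-0.015,0,-1],[0,0,-0.01,0,-1],[0,0,-0.005,0,-1],[0,0,-0.004,0,-1],[0,0,-0.003,0,-1],[0,0,-0.003,0,-1],[0,0,-0.003,0,-1],[0,0,0,0,-1]],
])

```text
time_s: 15.25
eef_pos: [0.5601, 0.0379, 0.0445]
eef_rot: [-0.0, 0.018, 1.0, 0.0]
wrist_force: [0.1, 0.4, -1.2]
opening: 0.258
```

Request:
servo_tool([
  [[0,0,-0.002,0,-1],[0,0,-0.001,0,-1],[0,0,0,0,-1]],
])

```text
time_s: 15.55
eef_pos: [0.5602, 0.0378, 0.0417]
eef_rot: [-0.0, 0.018, 1.0, 0.0]
wrist_force: [0.6, 0.6, -0.3]
opening: 0.256
```

Request:
servo_tool([
  [[0,0,0,0,0],[0,0,0,0,0],[0,0,0,0,0],[0,0,0.02,0,0],[0,0,0.04,0,0],[0,0,0.04,0,0],[-0.02,0.04,0.01,0,0],[-0.02,0.04,0,0,0]],
])

```text
time_s: 16.35
eef_pos: [0.5222, 0.1178, 0.155]
eef_rot: [0.003, 0.019, 1.0, 0.0]
wrist_force: [0.6, 0.4, -0.1]
opening: 0.503
```

Request:
servo_tool([
  [[0,0.03,0,-0.05,0],[0,0.03,0,-0.05,0],[0,0.03,0,-0.049,0],[0,0,0,0,0],[0,0,0,0,0]],
])

```text
time_s: 16.85
eef_pos: [0.52, 0.2082, 0.1517]
eef_rot: [-0.0, 0.091, 0.996, -0.0]
wrist_force: [0.2, 0.2, -0.0]
opening: 0.499
```

```bash
python3 - <<'E'
from h import *
e=camera("scene");save(e,"s10.png",(270,120,410,250),5)
d=camera("top");save(d,"t10.png",(140,140,340,280),4)
o=get_obs();print(o["time_s"],o["eef_pos"],o["eef_rot"],o["opening"]*85,o["wrist_force"])
E
```

```text
16.95 [0.52020353 0.20705012 0.15167299] [-1.30794753e-04  9.20242205e-02  9.95756737e-01 -2.13470996e-04] 43.02917015325109 [-0.59032883 -0.92302224 -0.12952309]
```

View pics/s10.png

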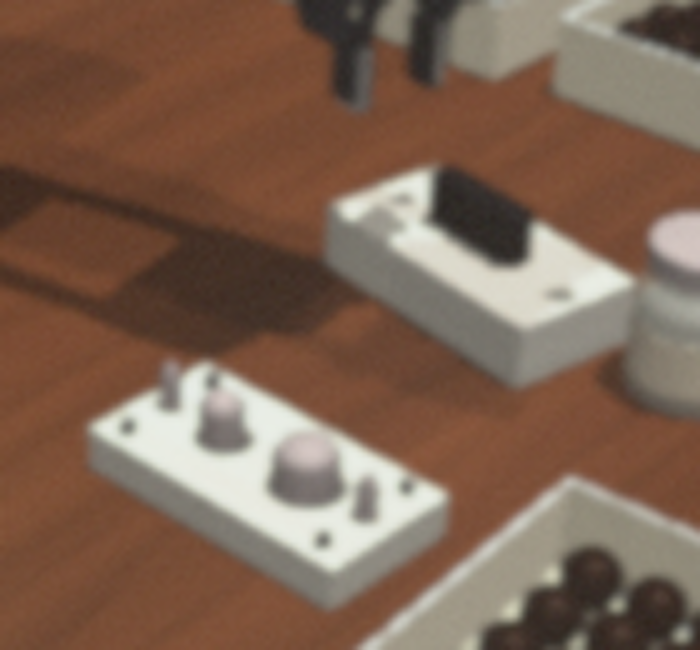

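View pics/t10.png

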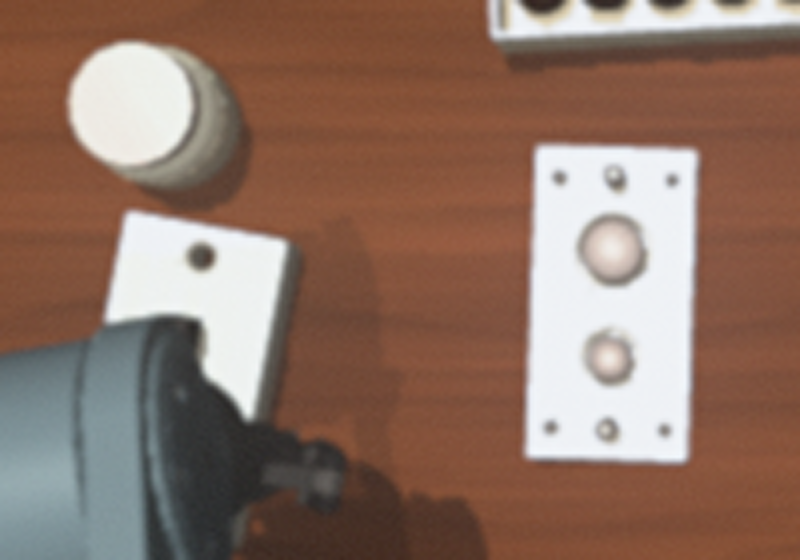

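Both cores stand upright in their cavities: in the scene crop narrow is at (223,420) and wide at (307,468). Bystanders are unmoved. Moving over the handle.

Request:
servo_tool([
  [[0.009,0.018,0,0,0],[0.009,0.018,0,0,0],[0.0095,0.019,0,0,0],[0,0,-0.03,0,0],[0,0,-0.02,0,0],[0,0,0,0,0],[0,0,0,0,0]],
])

```text
time_s: 17.65
eef_pos: [0.5479, 0.2618, 0.1019]
eef_rot: [-0.0, 0.093, 0.996, -0.0]
wrist_force: [-0.2, 0.1, 0.5]
opening: 0.5
```

```bash
python3 - <<'E'
from h import *
e=camera("scene")
o=get_obs();p=o["eef_pos"];print(o["time_s"],p,o["eef_rot"])
im=cv2.resize(e["img"][120:250,270:410],None,fx=5,fy=5,interpolation=cv2.INTER_CUBIC)
def dr(P,c):
    h=cv2.convexHull(((proj(e,P)-[270,120]+.5)*5).astype(np.int32));cv2.polylines(im,[h],True,c,1)
b=np.array([.5902,.0359]);
dr(cyl(b[0]+.028,b[1]-.001,.010,.017)[0],(0,255,0));dr(cyl(b[0]-.028,b[1]+.001,.010,.012)[0],(0,255,0))
dr(box(.5501,.2623,-.187,.164,.084,.038,.038),(0,0,255))
cv2.imwrite("pics/ov11.png",im)
E
```

```text
17.7 [0.5485872  0.2621302  0.10279294] [5.42877911e-04 9.25812572e-02 9.95704973e-01 1.48039598e-04]
```

View pics/ov11.png

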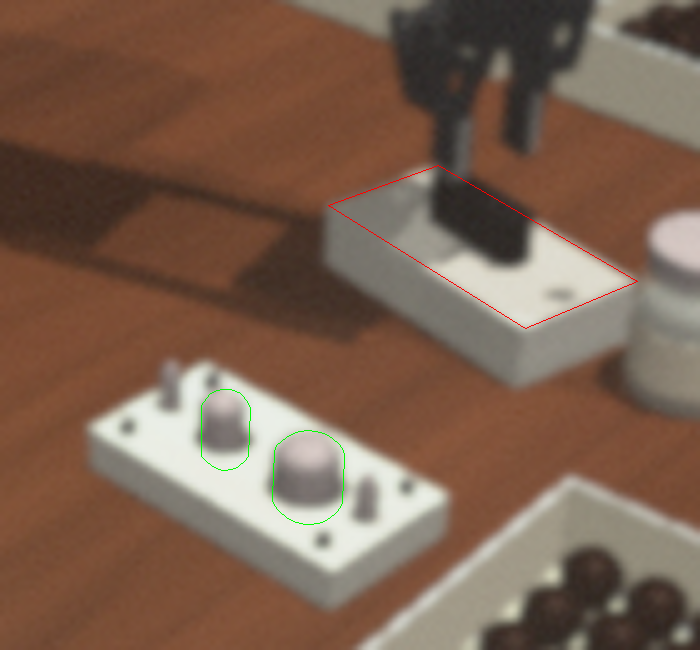

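The core tops match the outlines for fully seated cores (green), and the fingers straddle the handle at crop (480,215). Descending and gripping.

Request:
servo_tool([
  [[0,0,-0.02,0,0],[0,0,-0.015,0,0],[0,0,-0.0095,0,0],[0,0,0,0,0],[0,0,0,0,-1],[0,0,0,0,-1],[0,0,0,0,-1],[0,0,0,0,-1]],
])

```text
time_s: 18.5
eef_pos: [0.5485, 0.2632, 0.0582]
eef_rot: [0.001, 0.092, 0.996, 0.0]
wrist_force: [-0.1, 1.5, 1.5]
opening: 0.2
```

Request:
servo_tool([
  [[0,0,0,0,-1],[0,0,0,0,-1],[0,0,0,0,-1]],
])

```text
time_s: 18.8
eef_pos: [0.5484, 0.2632, 0.0582]
eef_rot: [0.001, 0.092, 0.996, 0.0]
wrist_force: [0.6, 2.0, 6.4]
opening: 0.2
```

Request:
servo_tool([
  [[0,0,0.01,0,-1],[0,0,0.02,0,-1],[0,0,0.03,0,-1],[0,0,0.03,0,-1],[0,0,0,0,-1]],
])

```text
time_s: 19.3
eef_pos: [0.5501, 0.2632, 0.1515]
eef_rot: [0.003, 0.092, 0.996, 0.001]
wrist_force: [1.2, -0.1, -3.6]
opening: 0.198
```

Request:
servo_tool([
  [[0,-0.02,0,0,-1],[0.0057,-0.0294,0,0,-1],[0.0057,-0.0294,0,0.025,-1],[0.0057,-0.0294,0,0.025,-1],[0.0057,-0.0294,0,0.025,-1],[0.0057,-0.0294,0,0.025,-1],[0.0057,-0.0294,0,0.025,-1],[0.0057,-0.0294,0,0.024,-1]],
])

```text
time_s: 20.1
eef_pos: [0.5861, 0.0358, 0.1449]
eef_rot: [-0.002, 0.017, 1.0, 0.0]
wrist_force: [0.6, 0.0, -4.4]
opening: 0.2
```

Request:
servo_tool([
  [[0,0,0,0,-1],[0,0,0,0,-1],[0,0,0,0,-1]],
])

```text
time_s: 20.4
eef_pos: [0.5865, 0.0376, 0.1459]
eef_rot: [-0.001, 0.018, 1.0, 0.0]
wrist_force: [-0.2, 1.4, -4.0]
opening: 0.198
```

```bash
python3 - <<'E'
from h import *
e=camera("scene");save(e,"s12.png",(260,110,400,250),5)
d=camera("top");save(d,"t12.png",(230,150,360,280),5)
o=get_obs();print(o["time_s"],o["eef_pos"],o["eef_rot"],o["opening"]*85,o["wrist_force"],o["torque"])
pickle.dump((d,e,o),open("d12.pkl","wb"))
E
```

```text
20.5 [0.58696536 0.03801285 0.14654447] [-6.87785028e-04  1.71305135e-02  9.99853015e-01  1.46666495e-04] 17.003715193682815 [ 0.05485687 -0.02688007 -4.14286454] [ 0.00258273  0.01467621 -0.07683861]
```

View pics/s12.png

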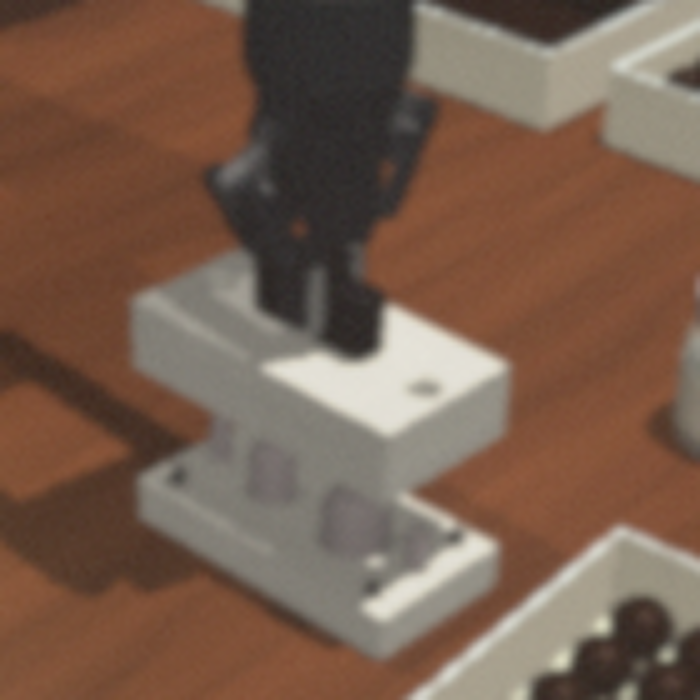

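View pics/t12.png

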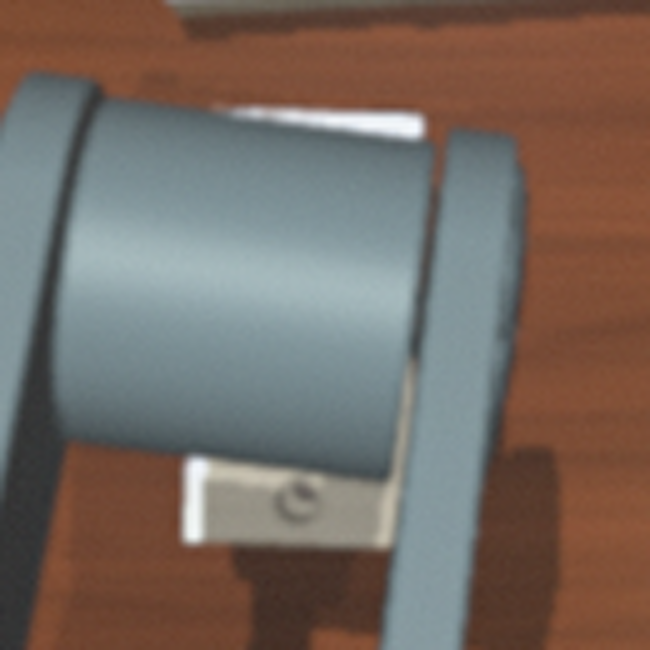

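```bash
cat > ov.py <<'E'
from h import *
import sys
def ov(e,z0,fn,pose=(.5902,.0359,-.0355)):
    x0,y0,s=260,110,6
    im=cv2.resize(e["img"][y0:y0+130,x0:x0+130],None,fx=s,fy=s,interpolation=cv2.INTER_CUBIC)[150:750]
    def dr(P,c):
        h=cv2.convexHull(((proj(e,P)-[x0,y0]+.5)*s-[0,150]).astype(np.int32));cv2.polylines(im,[h],True,c,1)
    x,y,w=pose
    dr(box(x,y,w,.164,.084,z0+.038,z0+.038),(0,0,255));dr(box(x,y,w,.164,.084,z0,z0+.038),(0,255,255))
    bx,by,bw=.5902,.0359,-.0355
    dr(box(bx,by,bw,.164,.084,.0,.024),(0,255,0));
    a=np.linspace(0,6.28,40)
    for sx in(-.066,.066):
        c=np.array([x+sx*np.cos(w),y+sx*np.sin(w)]);dr(np.c_[c[0]+.0075*np.cos(a),c[1]+.0075*np.sin(a),np.full(40,z0+.038)],(255,0,0))
    cv2.imwrite("pics/"+fn,im)
E
python3 - <<'E'
from ov import *
d,e,o=pickle.load(open("d12.pkl","rb"))
ov(e,o["eef_pos"][2]-.0582,"ov12.png")
E
```

```text
(no output)
```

View pics/ov12.png

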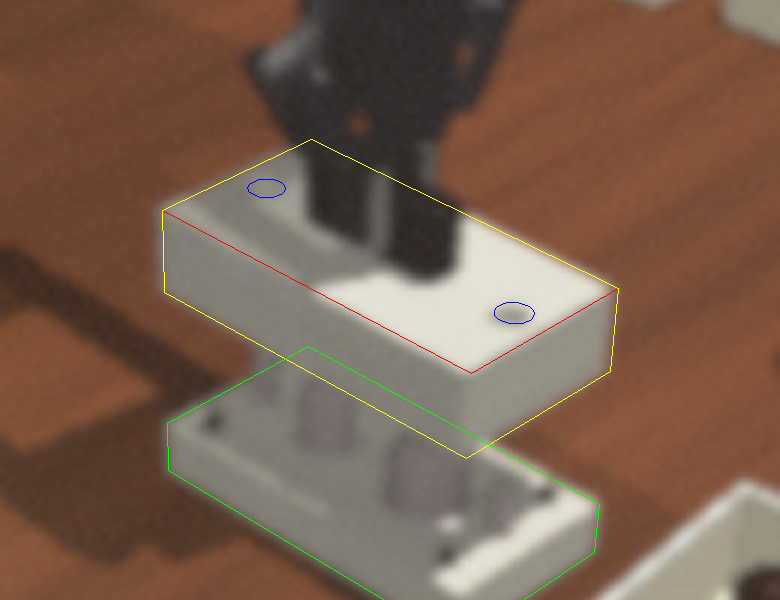

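The held upper half lies within 1 px of the outline placed directly over the base (top-face corners at (163,210), (618,290) and (470,373)). Lowering to just above the dowels.

Request:
servo_tool([
  [[0,0,-0.015,0,-1],[0,0,-0.012,0,-1],[0,0,-0.006,0,-1],[0,0,0,0,-1],[0,0,0,0,-1]],
])

```text
time_s: 21.0
eef_pos: [0.5875, 0.0371, 0.1139]
eef_rot: [-0.0, 0.018, 1.0, 0.0]
wrist_force: [0.2, -0.5, -4.5]
opening: 0.198
```

```bash
python3 - <<'E'
from ov import *
e=camera("scene");o=get_obs();print(o["time_s"],o["eef_pos"],o["eef_rot"],o["wrist_force"],o["torque"])
ov(e,o["eef_pos"][2]-.0582,"ov13.png")
E
```

```text
21.05 [0.58792335 0.0369785  0.11446564] [ 2.04955021e-04  1.76820308e-02  9.99843639e-01 -2.91868423e-05] [-0.38259198  0.15898482 -3.97467526] [ 0.0044576  -0.02671532  0.00202468]
```

View pics/ov13.png

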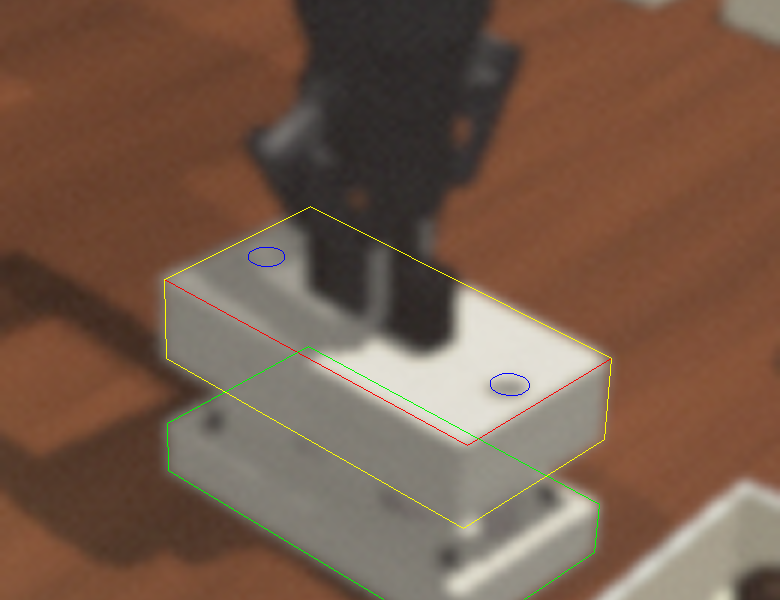

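Still aligned to within about 0.5 px. Lowering over the dowels in small steps while watching the force.

Request:
servo_tool([
  [[0,0,-0.004,0,-1],[0,0,-0.004,0,-1],[0,0,-0.003,0,-1],[0,0,0,0,-1]],
])

```text
time_s: 21.45
eef_pos: [0.5872, 0.037, 0.1026]
eef_rot: [-0.001, 0.018, 1.0, 0.0]
wrist_force: [-0.9, 1.0, -3.4]
opening: 0.201
```

Request:
servo_tool([
  [[0,0,-0.003,0,-1],[0,0,-0.003,0,-1],[0,0,0,0,-1]],
])

```text
time_s: 21.75
eef_pos: [0.5873, 0.037, 0.0967]
eef_rot: [-0.0, 0.018, 1.0, 0.0]
wrist_force: [-0.1, 0.3, -4.6]
opening: 0.198
```

Request:
servo_tool([
  [[0,0,-0.003,0,-1],[0,0,-0.003,0,-1],[0,0,0,0,-1]],
])

```text
time_s: 22.05
eef_pos: [0.5873, 0.0371, 0.0907]
eef_rot: [-0.0, 0.018, 1.0, 0.0]
wrist_force: [-0.2, 0.2, -4.2]
opening: 0.2
```

Both dowels are through with no side force. Now pressing against the pins.

Request:
servo_tool([
  [[0,0,-0.002,0,-1],[0,0,-0.002,0,-1],[0,0,-0.002,0,-1],[0,0,0,0,-1]],
])

```text
time_s: 22.45
eef_pos: [0.5879, 0.037, 0.086]
eef_rot: [0.0, 0.018, 1.0, -0.0]
wrist_force: [-4.6, 0.5, 6.0]
opening: 0.2
```

Request:
servo_tool([
  [[0,0,-0.002,0,-1],[0,0,-0.002,0,-1],[0,0,0,0,-1],[0,0,0,0,-1]],
])

```text
time_s: 22.85
eef_pos: [0.5879, 0.037, 0.0826]
eef_rot: [0.0, 0.018, 1.0, -0.0]
wrist_force: [-5.2, -0.8, 9.2]
opening: 0.2
```

Request:
servo_tool([
  [[0,0,-0.001,0,-1],[0,0,-0.001,0,-1],[0,0,0,0,-1],[0,0,0,0,-1]],
])

```text
time_s: 23.25
eef_pos: [0.5879, 0.037, 0.0821]
eef_rot: [0.0, 0.017, 1.0, -0.0]
wrist_force: [-11.2, 1.0, 19.9]
opening: 0.199
```

Request:
servo_tool([
  [[0,0,-0.001,0,-1],[0,0,-0.001,0,-1],[0,0,0,0,-1],[0,0,0,0,-1]],
])

```text
time_s: 23.65
eef_pos: [0.5879, 0.037, 0.0821]
eef_rot: [0.0, 0.017, 1.0, -0.0]
wrist_force: [-18.9, 0.6, 35.5]
opening: 0.198
```

It has hit a hard stop at z = 0.0821, and flush was expected at about 0.082. I'll ease the press a little and relieve the side load.

Request:
servo_tool([
  [[-0.0008,0,0.001,0,-1],[0,0,0,0,-1],[0,0,0,0,-1],[0,0,0,0,-1]],
])

```text
time_s: 24.05
eef_pos: [0.5879, 0.037, 0.0821]
eef_rot: [0.001, 0.017, 1.0, -0.0]
wrist_force: [-11.1, 0.1, 25.9]
opening: 0.197
```

```bash
python3 - <<'E'
from ov import *
e=camera("scene");o=get_obs();print(o["time_s"],o["eef_pos"],o["eef_rot"],o["opening"],o["wrist_force"],o["torque"])
ov(e,.024,"ov14.png");save(e,"s14.png",(270,140,370,250),7); save(e,"s14f.png")
d=camera("top");save(d,"t14f.png")
E
```

```text
24.1 [0.58787036 0.03694096 0.08212464] [ 1.04068967e-03  1.74960537e-02  9.99846359e-01 -2.50922172e-04] 0.1981098968511591 [-12.09728885  -0.13080483  24.88390392] [ 0.10754211  1.97120543 -0.02529994]
```

View pics/ov14.png

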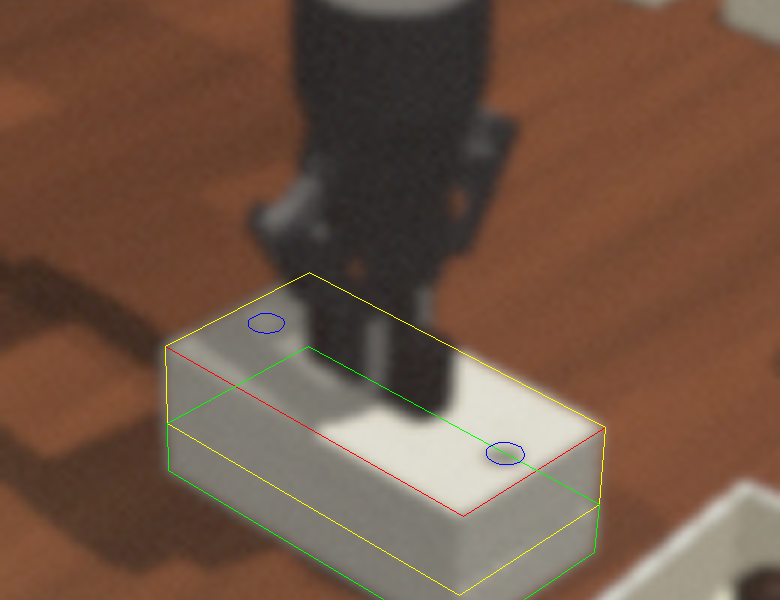

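View pics/s14.png

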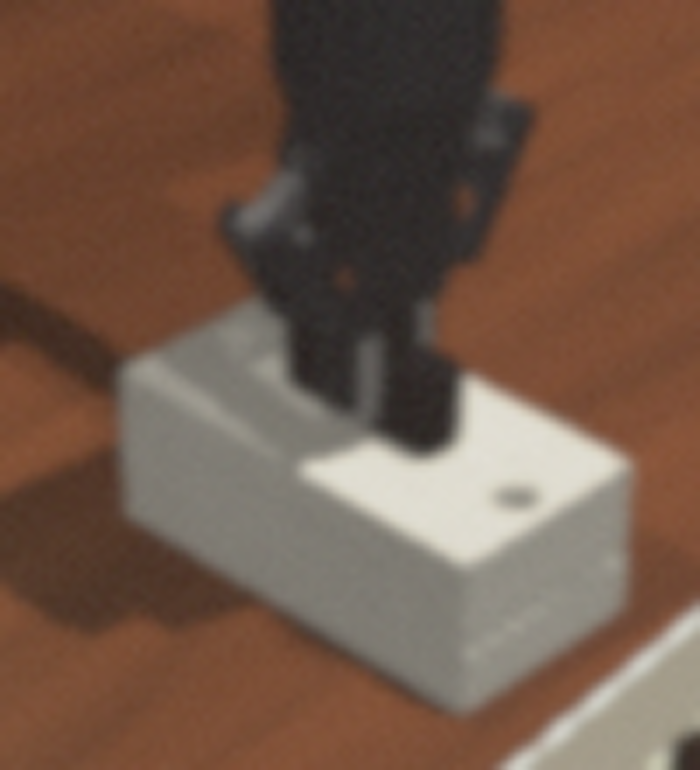

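View pics/t14f.png

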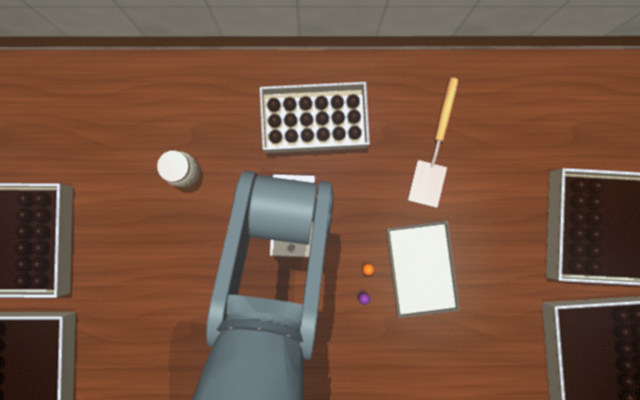

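The seam is closed and the silhouette matches the closed outline at all visible corners. There is a faint light line on the +x end seam at crop (470–560, 600–650) and a 12 N side load, so I'll relieve that and recheck.

Request:
servo_tool([
  [[-0.0015,0,0,0,-1],[0,0,0,0,-1],[0,0,0,0,-1],[0,0,0,0,-1]],
])

```text
time_s: 24.55
eef_pos: [0.5878, 0.0369, 0.0821]
eef_rot: [0.003, 0.018, 1.0, -0.0]
wrist_force: [-4.3, 0.5, 18.8]
opening: 0.201
```

```bash
python3 - <<'E'
from ov import *
e=camera("scene");o=get_obs();print(o["time_s"],o["eef_pos"],o["eef_rot"],o["opening"],o["wrist_force"],o["torque"])
save(e,"s15.png",(330,190,370,245),10)
E
```

```text
24.6 [0.58779187 0.03691064 0.08214549] [ 2.70230026e-03  1.76209159e-02  9.99841067e-01 -2.04675953e-04] 0.19796081666377516 [-5.06876573  1.33919763 20.03690112] [0.25349153 1.14675518 0.00504992]
```

View pics/s15.png

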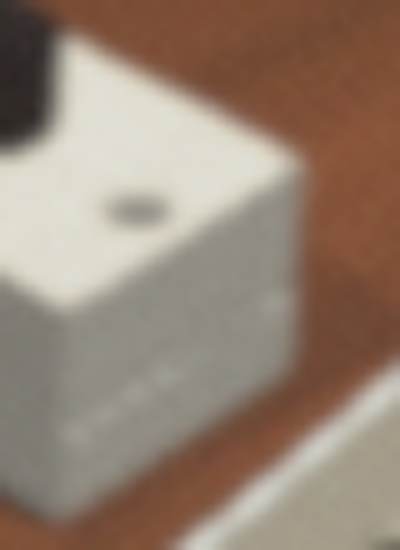

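Request:
servo_tool([
  [[0.001,0,-0.0005,0,-1],[0,0,0,0,-1],[0,0,0,0,-1],[0,0,0,0,-1]],
])

```text
time_s: 25.0
eef_pos: [0.5878, 0.037, 0.0821]
eef_rot: [0.002, 0.017, 1.0, -0.0]
wrist_force: [-11.5, 1.2, 26.6]
opening: 0.198
```

Request:
servo_tool([
  [[0,0,0,0,-1],[0,0,0,0,-1],[0,0,0,0,-1],[0,0,0,0,-1],[0,0,0,0,-1],[0,0,0,0,-1],[0,0,0,0,-1],[0,0,0,0,-1]],
])

```text
time_s: 25.8
eef_pos: [0.5878, 0.037, 0.0821]
eef_rot: [0.002, 0.017, 1.0, -0.0]
wrist_force: [-12.2, 0.4, 26.9]
opening: 0.198
```

```bash
python3 - <<'E'
from ov import *
e=camera("scene");o=get_obs();print(o["time_s"],o["eef_pos"],o["eef_rot"],o["opening"],o["wrist_force"],o["torque"])
ov(e,.024,"ov16.png");save(e,"s16.png",(280,170,370,250),8)
E
```

```text
25.85 [0.58781198 0.03694859 0.0821282 ] [ 1.52073732e-03  1.75049461e-02  9.99845585e-01 -2.65986977e-04] 0.1956256893076472 [-12.18506035   1.6754795   27.83633844] [ 0.2241457   2.02437499 -0.014636  ]
```

View pics/s16.png

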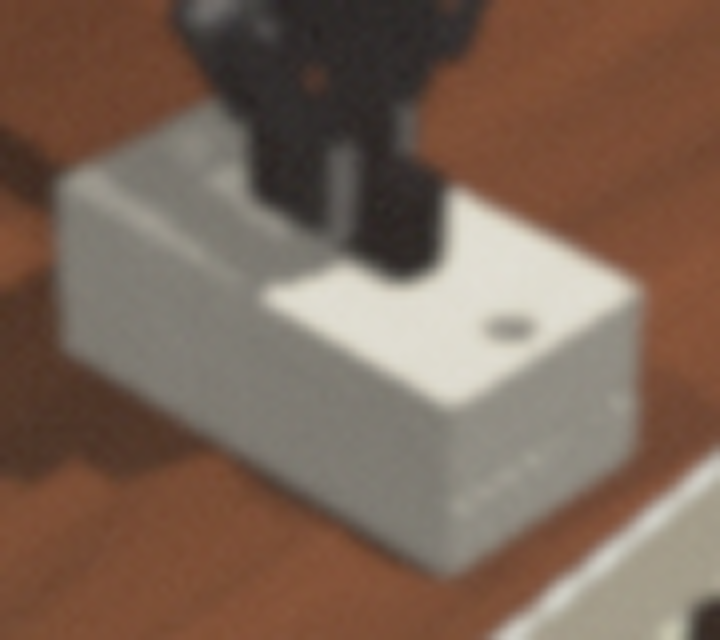

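The force holds at 27 N, the height is constant at 0.0821 and no dark gap shows at the seam. The light sliver at the +x end looks like a sub-millimetre ledge. Handing in.

```bash
python3 - <<'E'
from h import *
print(hand_in());o=get_obs();print(o["time_s"],o["eef_pos"],o["opening"],o["wrist_force"])
E
```

```text
the job is handed in; nothing more can be done
None
the job is handed in; nothing more can be done
```

I stood the wide core and then the narrow core in their own cavities, and lowered the upper half over the dowels by its handle. I pressed it down to a hard stop and handed in at about 26 s, still gripping the handle and pressing.

**Checks that agreed:**
- **Cores:** the tops of both matched the outlines for fully seated cores.
- **Closed mould:** the height held at z = 0.0821 m, where about 0.082 m was expected. The push was a steady 27 N or so, and the closed outline matched in the scene view with no dark seam gap.
- **Bystanders:** the box, jar, spatula and the orange and purple look-alikes looked unmoved in the last top picture.

**Checks that disagreed or were not clean:**
- The two cameras differed by about 4 mm in x and 2 mm in y. I used their mean in x and kept y close to the scene camera, which matched where the jaws centred.
- About 12 N of side load in x remained while pressing, with a tool tilt of about 0.003 rad.
- A thin bright line shows along the +x end seam. I read it as an offset edge of under 1 mm rather than a gap, but could not confirm that from another view.

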